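Close the bench service trough with its tongued cover

TASK

Close the open service trough on the lab bench with the cover panel that has a tongue: hold it by its grip, slope it tongue end down, slide the tongue under the trough's lip, then lower the other end until the cover lies flat between lip and kerb, centred sideways on the trough, and only then let go. Leave the similar plain-edged panel without a tongue where it lies.

Things in the scene. Friction and masses are not known exactly. Their poses are not given: they have to be found in the camera images.
- cover: The cover to fit: loose white panel, 130 (x) x 120 (y) x 16 mm, about 0.24 kg, T-shaped from above: a tongue juts from its -x edge. In mid-top an upright grey grip rib, 14 mm thick in x, 60 mm long in y, from 16 to 52 mm above the underside. Origin: centre of the panel's underside (tongue not counted); x points away from the tongue, z up. Starts flat on the bench, tongue roughly towards the robot.
- tongue_edge (a point): Middle of the free edge of the cover's tongue: in the cover's frame x = -99, y = 0, z = +7 mm. Axes as the cover's. The tongue is 34 mm long, 90 mm wide (centred in y), 6 mm thick, its underside 4 mm above the panel's underside.
- trough: Open grey steel trough fixed to the bench, 160 mm wide (y), two pipes in it. Origin: on the bench under the centre of the opening; x points from the groove (robot side) to the kerb, z up. Runners along x, tops 28 mm above the bench, |y| 33 to 67 mm, carry the cover. Kerb at +x: inner face at x = +75 mm, 18 mm thick, top 42 mm up. Closed, the cover's axes match the trough's, its origin 28 mm above this one.
- lip_edge (a point): Middle of the lower edge of the lip over the groove, at the -x end: in the trough's frame x = -75, y = 0, z = 41 mm. Lip 7 mm thick (top at 48 mm). The groove beneath, open to +x, is 43 mm deep in x, floor at 6 mm. Lip to kerb is 150 mm, for a 130 mm panel plus 34 mm tongue: it goes in only tongue first and sloping (10 to 25 degrees, kerb end high); closed, the panel has 20 mm of play in x.
- blank: Bystander to leave alone, loose: the same white panel (130 x 120 x 16 mm) with the same grip rib but no tongue, plain square edges all round. Origin: centre of its underside.
There are look-alikes about, which are no part of the job. Leave any black, green or red look-alike of the cover alone.

How it is judged:
On the way:
1. the tongue is in the groove, under the lip, while the cover still slopes (x of tongue_edge in the frame of trough between -0.125 and -0.081 m and y of tongue_edge in the frame of trough between -0.05 and 0.05 m and z of tongue_edge in the frame of trough between 0 and 0.043 m and angle between cover's own z axis and vertical above 0.1 rad), for 0.1 s.
At the end, for the whole second after the job is handed in: The cover lies at rest and flat (within 3 degrees) on the trough's runners (height within 5 mm), its tongue at least 6 mm under the lip, within 15 mm of the centre lengthwise and 20 mm sideways, and square to the trough within 10 degrees (x of cover in the frame of trough between -0.015 and 0.015 m and y of cover in the frame of trough between -0.02 and 0.02 m and z of cover in the frame of trough between 0.023 and 0.033 m and angle between cover's own z axis and vertical below 0.05 rad and angle between the x axis of cover and the x axis of trough, either way round below 0.18 rad and x of tongue_edge in the frame of trough below -0.081 m and linear speed of cover below 0.02 m/s); the robot touches nothing.
It fails at once if the plain panel without a tongue is shifted by more than 30 mm (distance of blank from where it was at the start of the episode above 0.03 m).
It fails at once if the cover is let go while it still slopes over the trough instead of being lowered (angle between cover's own z axis and vertical above 0.12 rad and horizontal distance between cover and trough below 0.08 m and contact force between the fingers and cover below 0.05 N).
It also fails if it takes over 46 s, if anything falls off the work surface, if the arm or the gripper's body presses on something with over 40 N, if the wrist force passes 120 N, or if a joint passes its speed limit or range.

ROBOT

A 6-joint arm with a two-finger parallel gripper is mounted at the origin on the work surface. World frame = base frame: x ahead of the robot, y to its left, z up, the work surface at z = 0. Lengths are in m, angles in rad, forces in N, time in s.
With the tool pointing down it reaches from about 0.375 to 0.975 m from the base axis. Payload 3.8 kg.
Tool frame: the origin (TCP) lies midway between the tips of the shut fingers; the grasp point (between the pads) lies 19 mm behind it; z points along the fingers, y is the line along which they close (so a half turn about z gives the same grasp; the last joint's range is limited). The gripper opens to 85 mm and grips with 20 to 120 N. Pads are 22 mm wide; open, the fingers measure 114 mm over their backs; the gripper's body (76 mm by 85 mm) begins 54 mm behind the grasp point. The pads swing forward as they close: fully open they stand 13 mm farther back than shut.
Start: joints at [-1.364, 0.264, 1.604, -0, 1.274, -0.037], TCP at [0.163, -0.655, 0.196] pointing down, gripper open.
Joint ranges: [-2.63, 2.63], [-0.94, 2.18], [0.31, 2.57], [-1.31, 4.45], [0, 2.66], [-2.55, 2.55]. Speed limits (rad/s): [2.57, 2.57, 3.14, 3.14, 3.14, 3.14].

INTERFACE

Orientations are given as a rotation vector (axis times angle).
In Python, from workcell import read_state, vision, ticket gives the robot as it stands. The module is installed in compiled form; this text tells all that it offers.
- The arm moves only by the tool jog_arm, never from a script. Its arguments are lists of equal length, an entry for each row: "turn": the turn, a rotation vector about the tool's x, y, z in rad, a list of three; "delta_pos": the shift along the tool's x, y, z in m, a list of three; "gripper": the finger opening in m, from 0 to 0.0854. In form: {"turn": [[rx, ry, rz], ...], "delta_pos": [[dx, dy, dz], ...], "gripper": [gripper, ...]}. A call has 1 to 20 rows; each row shifts and turns the commanded pose from where the row before left it, along the tool's axes as they then stand; what a row does not reach is not made up. A row lasts 1/12 s, in which the tool goes at most 41.7 mm and 7.16 degrees, less where a joint would pass 70% of its speed; a pose out of reach is approached as far as the arm can. A call with a gripper value outside its range is refused whole. The fingers move at their own pace and stop on an object; "grip_force" is the grip in N (left out, the last holds). Time passes only in rows, so rows that do not move let the fingers close. It gives the time, the measured TCP pose, the force, the opening and the grip force at its end, in the units of the state.
- read_state(): the state, without advancing time (a new reading comes with each control period).
- vision.read_camera(name): name is "side" or "top" or "wrist"; returns the picture (480x640x3 uint8, red, green, blue); there is no depth.
- vision.calibration(name): a dict with "vfov" (degrees; the focal length in pixels is half the picture's height over the tangent of half this angle, whatever the lens; pixels are square), "cx", "cy" (the principal point, pixels), "R" (3x3) and "t" (3): a world point X has camera coordinates R X + t; the wrist camera has in their place "mount" (4x4, takes a point from camera to tool coordinates, whose origin is the TCP and whose axes are the flange's). Camera axes: x right, y down, z forward; pixel columns grow to the right and rows downward; lengths in m; the calibration is good to about 2 mm. A picture is of the moment at which its call begins: read the wrist's pose just before it. calibration takes no time and is no camera call.
- ticket.finish_job(): hands the job in; it is judged then, once.
The state is a dict: "time": time; "q": joint angles; "joint_vel": joint speeds; "joint_torque": joint torques, N m; "tool_pos": TCP position; "tcp_rot": TCP orientation; "wrist_force": force on the tool from outside, world axes, zero at the start; "torque": the same for the moment, N m; "width": opening from 0.0 (shut) to 1.0 (fully open); "grip_force": force on a finger pad.
Only numpy, scipy, OpenCV 4.12 (cv2) and the standard library are available. Lean on these libraries where they do the work, as an engineer would, in place of code of your own. Each camera call takes 0.05 s, during which the arm holds its last target. There are 200 camera calls.

## Working session

There is one attempt and no reset: what is moved stays moved. The work goes in short steps, Python scripts to look and compute and a tool call to move; the robot and the scene stay as the last step left them, time stands still between calls to the robot, and variables do not carry over. Pictures are saved under pics/ and viewed, at most 10 in all, crops included, and the job is handed in when it is done.

Besides the shell and the picture viewer there is one more tool, called after "Request:" by a JSON object that holds its "api" and its "payload". jog_arm: Moves the arm, as the interface text tells. Its arguments: {"type":"object","properties":{"turn":{"type":"array","items":{"type":"array","items":{"type":"number"}}},"delta_pos":{"type":"array","items":{"type":"array","items":{"type":"number"}}},"gripper":{"type":"array","items":{"type":"number"}},"grip_force":{"type":"number"}},"required":["turn","delta_pos","gripper"]}

```bash
mkdir -p pics
python3 - <<'E'
from workcell import read_state, vision
import cv2,numpy as np
s=read_state();print(s)
for n in("top","side"):
    im=vision.read_camera(n);cv2.imwrite(f"pics/{n}0.png",im[:,:,::-1])
    print(n,vision.calibration(n))
print(vision.calibration("wrist"))
E
```

```text
{'time': 0.0, 'q': array([-1.36386150e+00,  2.64731596e-01,  1.60539265e+00, -2.77482163e-05,
        1.27367518e+00, -3.68978093e-02]), 'joint_vel': array([-2.77612668e-05,  8.07725222e-04, -8.75249189e-04,  4.71323594e-04,
       -8.09948874e-04, -1.48924450e-03]), 'joint_torque': array([-3.35186676e-03, -5.15122819e+01, -3.67311466e+01, -3.71333945e-04,
        1.30593919e-02, -5.60365578e-06]), 'tool_pos': array([ 0.16278418, -0.65424257,  0.19446656]), 'tcp_rot': array([-3.11609208e+00, -3.81808858e-01,  3.35628905e-04]), 'wrist_force': array([-0.21352125, -1.0069368 , -0.51319247]), 'torque': array([-7.83225922e-05,  6.39574942e-02,  4.84997401e-03]), 'grip_force': 0.0, 'width': 1.0036778286861132}
top {'vfov': 43.68295935264476, 'cx': 317.7010156623302, 'cy': 231.011954246703, 'R': array([[-2.41195462e-02, -9.99700329e-01, -4.18328124e-03],
       [-9.86029846e-01,  2.44791662e-02, -1.64760168e-01],
       [ 1.64813197e-01,  1.50899688e-04, -9.86324788e-01]]), 't': array([0.06530824, 0.5112826 , 1.38261232])}
side {'vfov': 43.80382932590496, 'cx': 318.78431108401713, 'cy': 237.58929274592265, 'R': array([[-0.9524738 , -0.30448953,  0.00893261],
       [-0.17005064,  0.50714873, -0.84491594],
       [ 0.25273789, -0.80627929, -0.53482452]]), 't': array([0.50520615, 0.1023823 , 1.4036206 ])}
{'vfov': 59.07687121609051, 'cx': 326.81481567225165, 'cy': 237.89377339051936, 'mount': array([[-1.85205143e-04, -9.60164080e-01, -2.79436762e-01,
         7.03849494e-02],
       [ 9.99999879e-01, -3.04989952e-04,  3.85186528e-04,
         4.65913682e-04],
       [-4.55067674e-04, -2.79436657e-01,  9.60164021e-01,
        -1.78806955e-01],
       [ 0.00000000e+00,  0.00000000e+00,  0.00000000e+00,
         1.00000000e+00]])}
```

View pics/top0.png

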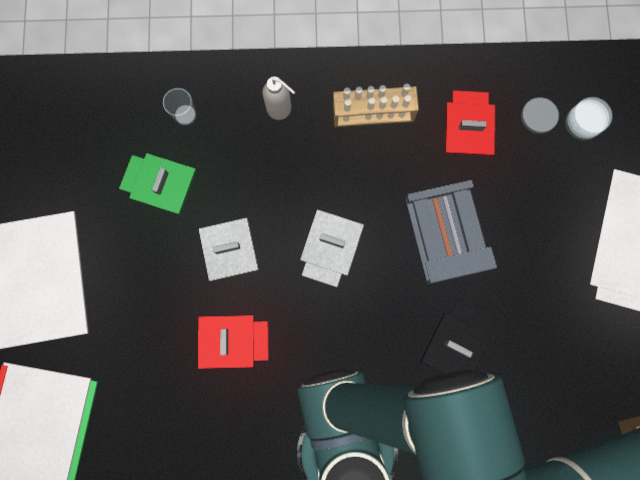

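View pics/side0.png

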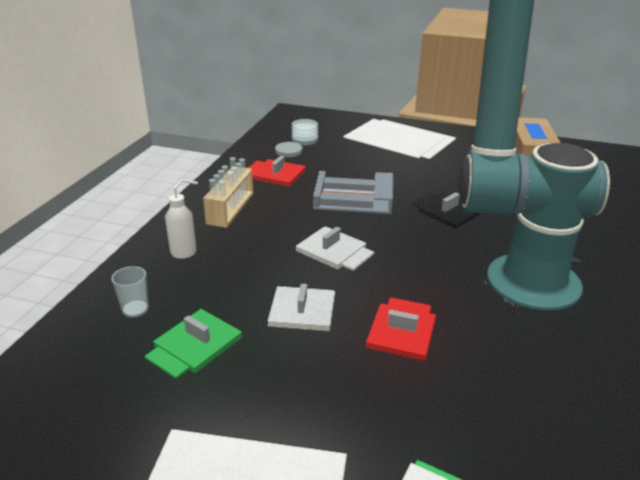

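The top view shows two white panels. The one at (228,249) is plain and square, so it is the blank. The one at (332,245) has a tongue jutting down-left at (322,275), so it matches the cover. The trough is at (452,231), with its lip at the lower end (463,263) and its kerb at (440,188). The red, green and black panels are look-alikes.

```bash
cat > h.py <<'E'
import numpy as np,cv2
from scipy.spatial.transform import Rotation as Ro
from workcell import read_state,vision
def cam(n,s=None):
    c=vision.calibration(n); f=240/np.tan(np.radians(c["vfov"]/2))
    if n=="wrist":
        R=Ro.from_rotvec(s["tcp_rot"]).as_matrix(); M=c["mount"]
        A=R@M[:3,:3]; o=R@M[:3,3]+s["tool_pos"]
    else: A=c["R"].T; o=-A@c["t"]
    return f,c["cx"],c["cy"],A,o
def ray(C,uv,z):
    f,cx,cy,A,o=C; uv=np.atleast_2d(uv).astype(float)
    d=np.c_[(uv[:,0]-cx)/f,(uv[:,1]-cy)/f,np.ones(len(uv))]@A.T
    return o+d*((z-o[2])/d[:,2])[:,None]
def proj(C,X):
    f,cx,cy,A,o=C; p=(np.atleast_2d(X)-o)@A
    return p[:,:2]/p[:,2:]*f+[cx,cy]
E
python3 - <<'E'
from h import *
np.set_printoptions(precision=4,suppress=True)
im=cv2.imread("pics/top0.png");C=cam("top")
cv2.imwrite("pics/crop0.png",cv2.resize(im[165:300,190:510],None,fx=2.5,fy=2.5,interpolation=cv2.INTER_CUBIC))
hsv=cv2.cvtColor(im,cv2.COLOR_BGR2HSV)
def cont(m,box):
    x0,y0,x1,y1=box;mm=np.zeros_like(m);mm[y0:y1,x0:x1]=m[y0:y1,x0:x1]
    return max(cv2.findContours(mm,cv2.RETR_EXTERNAL,cv2.CHAIN_APPROX_NONE)[0],key=cv2.contourArea)
w=((hsv[:,:,2]>150)&(hsv[:,:,1]<40)).astype(np.uint8)
for b in((280,195,380,300),(190,205,270,290)):
    c=cont(w,b);p=cv2.approxPolyDP(c,4,True)[:,0];print("white",cv2.contourArea(c));print(np.c_[p,ray(C,p,.016)[:,:2]])
g=((hsv[:,:,2]>55)).astype(np.uint8)
c=cont(g,(395,170,510,295));p=cv2.approxPolyDP(c,3,True)[:,0];print("trough");print(np.c_[p,ray(C,p,.045)[:,:2]])
# rib of cover: grey inside
r=((hsv[:,:,2]>80)&(hsv[:,:,2]<165)&(hsv[:,:,1]<60)).astype(np.uint8)
c=cont(cv2.morphologyEx(r,cv2.MORPH_OPEN,np.ones((3,3),np.uint8)),(310,225,355,257));q=cv2.minAreaRect(c);print("rib",q,ray(C,q[0],.052),ray(C,cv2.boxPoints(q),.052)[:,:2])
E
```

```text
white 3047.0
[[317.     210.       0.5692   0.0532]
 [301.     256.       0.4572   0.0945]
 [306.     262.       0.4423   0.0827]
 [302.     274.       0.4137   0.0929]
 [336.     286.       0.383    0.0123]
 [340.     274.       0.4114   0.0019]
 [347.     274.       0.411   -0.0149]
 [362.     224.       0.5318  -0.0552]]
white 2543.5
[[246.     218.       0.5536   0.2266]
 [199.     228.       0.5317   0.3409]
 [210.     280.       0.4047   0.3134]
 [257.     269.       0.4283   0.2007]]
trough
[[472.     180.       0.6276  -0.3216]
 [408.     193.       0.5994  -0.1661]
 [405.     198.       0.5873  -0.1583]
 [427.     283.       0.3827  -0.1999]
 [497.     266.       0.4185  -0.3664]
 [491.     247.       0.4639  -0.3556]
 [485.     246.       0.4666  -0.3416]
 [470.     191.       0.6006  -0.315 ]]Traceback (most recent call last):
  File "<stdin>", line 16, in <module>
  File "<stdin>", line 8, in cont
ValueError: max() iterable argument is empty
```

View pics/crop0.png

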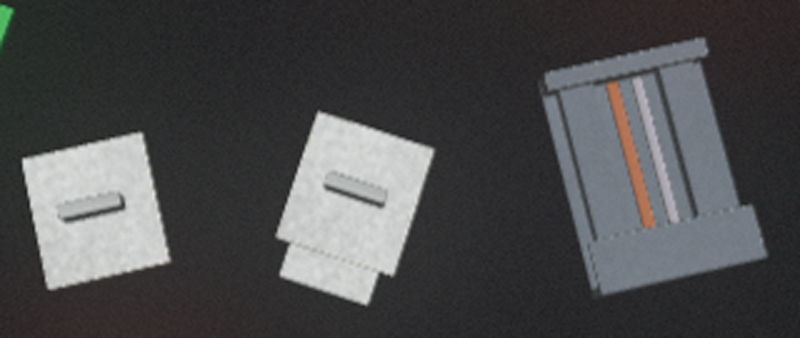

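The crop confirms it: the panel at crop (355,190) has a tongue at its lower edge, and the one at crop (95,210) has plain edges. Next I move over the trough for a closer look on the way.

Request:
{"api": "jog_arm", "payload": {"turn": [[0,0,0],[0,0,0],[0,0,0],[0,0,0],[0,0,0],[0,0,0],[0,0,0],[0,0,0],[0,0,0],[0,0,0],[0,0,0],[0,0,0],[0,0,0],[0,0,0],[0,0,0],[0,0,0]], "delta_pos": [[0.028,-0.02,-0.005],[0.028,-0.02,-0.005],[0.028,-0.02,-0.005],[0.028,-0.02,-0.005],[0.028,-0.02,-0.005],[0.028,-0.02,-0.005],[0.028,-0.02,-0.005],[0.028,-0.02,-0.005],[0.028,-0.02,-0.005],[0.028,-0.02,-0.005],[0.028,-0.02,-0.005],[0.028,-0.02,-0.005],[0.028,-0.02,-0.005],[0.028,-0.02,-0.005],[0.028,-0.02,-0.005],[0,0,0]], "gripper": [0.085,0.085,0.085,0.085,0.085,0.085,0.085,0.085,0.085,0.085,0.085,0.085,0.085,0.085,0.085,0.085]}}

```text
time: 1.43
tool_pos: [0.5017, -0.2581, 0.2715]
tcp_rot: [-3.116, -0.389, -0.005]
wrist_force: [-0.4, 0.0, -0.0]
width: 0.993
grip_force: 0.0
```

Request:
{"api": "jog_arm", "payload": {"turn": [[0,0,-0.11],[0,0,-0.11],[0,0,-0.11],[0,0,-0.11],[0,0,-0.11],[0,0,-0.11],[0,0,-0.11],[0,0,-0.11],[0,0,-0.11],[0,0,-0.11],[0,0,-0.11],[0,0,-0.11],[0,0,-0.11],[0,0,-0.1],[0,0,0],[0,0,0]], "delta_pos": [[0,0,0],[0,0,0],[0,0,0],[0,0,0],[0,0,0],[0,0,0],[0,0,0],[0,0,0],[0,0,0],[0,0,0],[0,0,0],[0,0,0],[0,0,0],[0,0,0],[0,0,0],[0,0,0]], "gripper": [0.085,0.085,0.085,0.085,0.085,0.085,0.085,0.085,0.085,0.085,0.085,0.085,0.085,0.085,0.085,0.085]}}

```text
time: 2.77
tool_pos: [0.4977, -0.2626, 0.2703]
tcp_rot: [-1.988, -2.431, 0.0]
wrist_force: [-0.5, 0.2, -0.3]
width: 0.992
grip_force: 0.0
```

Run:
```python
from h import *
s=read_state();im=vision.read_camera("wrist");cv2.imwrite("pics/w1.png",im[:,:,::-1])
import pickle;pickle.dump(s,open("w1.pkl","wb"))
print(s["time"],s["q"],s["tool_pos"],s["tcp_rot"])
```

```text
2.7667 [-5.29731087e-01  1.39649441e-02  1.75040111e+00 -9.28677467e-05
  1.37815562e+00 -7.29754135e-01] [ 0.49766779 -0.26259801  0.27026036] [-1.98794772e+00 -2.43145863e+00  3.67561958e-04]
```

View pics/w1.png

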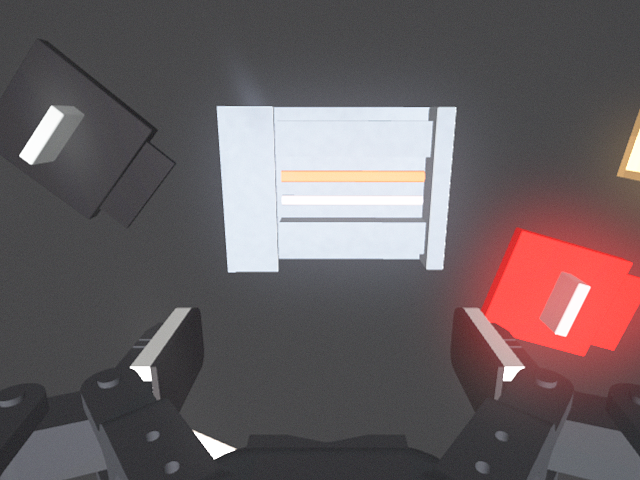

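The wrist view shows the trough: its lip runs from (218,107) to (279,272), and its kerb lies at columns 427 to 456.

Run:
```python
from h import *
import pickle
np.set_printoptions(precision=4,suppress=True)
s=pickle.load(open("w1.pkl","rb"));C=cam("wrist",s)
g=cv2.cvtColor(cv2.imread("pics/w1.png"),cv2.COLOR_BGR2GRAY).astype(float)
gs=cv2.GaussianBlur(g,(1,5),0)
for v in (115,150,240,262): print(v,[(u,int(g[v,u])) for u in list(range(266,286,1))+list(range(424,436))])
m=(g[90:290,200:470]>130).astype(np.uint8)
c=max(cv2.findContours(m,cv2.RETR_EXTERNAL,cv2.CHAIN_APPROX_NONE)[0],key=cv2.contourArea)
p=cv2.approxPolyDP(c,2.5,True)[:,0]+[200,90]
print(np.c_[p,ray(C,p,.048)[:,:2],ray(C,p,.042)[:,:2]])
```

```text
115 [(266, 225), (267, 227), (268, 227), (269, 227), (270, 228), (271, 229), (272, 235), (273, 165), (274, 213), (275, 234), (276, 231), (277, 231), (278, 232), (279, 231), (280, 229), (281, 230), (282, 229), (283, 229), (284, 229), (285, 231), (424, 236), (425, 236), (426, 238), (427, 241), (428, 188), (429, 126), (430, 115), (431, 118), (432, 118), (433, 119), (434, 118), (435, 119)]
150 [(266, 234), (267, 233), (268, 234), (269, 232), (270, 233), (271, 236), (272, 234), (273, 234), (274, 177), (275, 221), (276, 237), (277, 234), (278, 233), (279, 233), (280, 233), (281, 234), (282, 234), (283, 233), (284, 235), (285, 232), (424, 232), (425, 232), (426, 232), (427, 232), (428, 233), (429, 234), (430, 225), (431, 158), (432, 126), (433, 121), (434, 198), (435, 230)]
240 [(266, 236), (267, 235), (268, 236), (269, 233), (270, 232), (271, 231), (272, 232), (273, 233), (274, 232), (275, 232), (276, 235), (277, 165), (278, 217), (279, 234), (280, 233), (281, 234), (282, 233), (283, 232), (284, 233), (285, 233), (424, 210), (425, 144), (426, 123), (427, 125), (428, 218), (429, 232), (430,
[... 1060 characters left out ...]
.598   -0.1636]
 [437.     107.       0.5794  -0.1675   0.5809  -0.1671]
 [431.     173.       0.59    -0.2261   0.5916  -0.2266]
 [430.     162.       0.5863  -0.2164   0.5879  -0.2167]
 [429.     170.       0.5874  -0.2238   0.5889  -0.2242]
 [425.     170.       0.5837  -0.2245   0.5852  -0.225 ]
 [425.     163.       0.582   -0.2182   0.5834  -0.2186]
 [429.     160.       0.5849  -0.2148   0.5864  -0.2151]
 [426.     158.       0.5817  -0.2135   0.5831  -0.2138]
 [431.     157.       0.586   -0.2117   0.5875  -0.212 ]
 [433.     121.       0.5792  -0.18     0.5806  -0.1798]
 [428.     119.       0.5742  -0.1792   0.5756  -0.179 ]
 [429.     107.       0.5723  -0.1689   0.5737  -0.1685]]
```

Request:
{"api": "jog_arm", "payload": {"turn": [[0,0,0],[0,0,0],[0,0,0],[0,0,0],[0,0,0],[0,0,0],[0,0,0],[0,0,0],[0,0,0.1065],[0,0,0.1065],[0,0,0.1065],[0,0,0.1065],[0,0,0.1065],[0,0,0],[0,0,0]], "delta_pos": [[0.0347,0.0062,0.005],[0.0347,0.0062,0.005],[0.0347,0.0062,0.005],[0.0347,0.0062,0.005],[0.0347,0.0062,0.005],[0.0347,0.0062,0.005],[0.0347,0.0062,0.005],[0.0347,0.0062,0.005],[0,0,0],[0,0,0],[0,0,0],[0,0,0],[0,0,0],[0,0,0],[0,0,0]], "gripper": [0.085,0.085,0.085,0.085,0.085,0.085,0.085,0.085,0.085,0.085,0.085,0.085,0.085,0.085,0.085]}}

```text
time: 4.07
tool_pos: [0.4906, 0.0193, 0.2307]
tcp_rot: [-2.554, -1.829, 0.0]
wrist_force: [-0.4, 0.4, -0.7]
width: 0.997
grip_force: 0.0
```

Run:
```python
from h import *
np.set_printoptions(precision=4,suppress=True)
s=read_state();im=vision.read_camera("wrist");cv2.imwrite("pics/w2.png",im[:,:,::-1])
C=cam("wrist",s);print(s["time"],s["q"],s["tool_pos"],s["tcp_rot"])
g=cv2.cvtColor(im,cv2.COLOR_RGB2GRAY)
m=(g>130).astype(np.uint8);c=max(cv2.findContours(m[:300],cv2.RETR_EXTERNAL,cv2.CHAIN_APPROX_NONE)[0],key=cv2.contourArea)
p=cv2.approxPolyDP(c,3,True)[:,0];print(np.c_[p,ray(C,p,.016)[:,:2]])
```

```text
4.0667 [-0.0113 -0.1104  1.9409 -0.      1.3112  0.3165] [0.4906 0.0193 0.2307] [-2.5542 -1.8291  0.0002]
[[219.     141.       0.4131   0.0955]
 [225.     234.       0.3844   0.0126]
 [257.     234.       0.4137   0.0027]
 [261.     251.       0.411   -0.0146]
 [391.     252.       0.5309  -0.0566]
 [398.     126.       0.5705   0.0558]
 [256.     124.       0.4503   0.0985]
 [255.     141.       0.444    0.0849]]
```

View pics/w2.png

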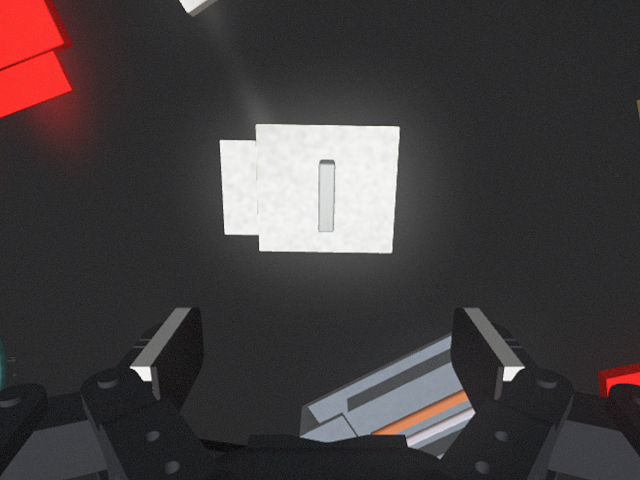

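The cover is well centred under the gripper: its rib is at (326,196) and its tongue is on the left at (238,188). Descending and gripping.

Request:
{"api": "jog_arm", "payload": {"turn": [[0,0,0.01],[0,0,0],[0,0,0],[0,0,0],[0,0,0],[0,0,0],[0,0,0],[0,0,0],[0,0,0],[0,0,0],[0,0,0],[0,0,0],[0,0,0],[0,0,0],[0,0,0],[0,0,0],[0,0,0],[0,0,0],[0,0,0]], "delta_pos": [[0.0014,0,0.03],[0,0,0.03],[0,0,0.03],[0,0,0.03],[0,0,0.03],[0,0,0.03],[0,0,0.015],[0,0,0.01],[0,0,0.003],[0,0,0],[0,0,0],[0,0,0],[0,0,0],[0,0,0],[0,0,0],[0,0,0],[0,0,0],[0,0,0],[0,0,0]], "gripper": [0.085,0.085,0.085,0.085,0.085,0.085,0.085,0.085,0.085,0.085,0.005,0.005,0.005,0.005,0.005,0.005,0.005,0.005,0.005], "grip_force": 70}}

```text
time: 5.7
tool_pos: [0.4911, 0.0207, 0.0228]
tcp_rot: [-2.565, -1.814, 0.0]
wrist_force: [-0.2, 0.7, 0.5]
width: 0.062
grip_force: 0.0
```

Run:
```python
from h import *
s=read_state();print(s["width"],s["grip_force"],s["tool_pos"])
a=vision.read_camera("wrist");b=vision.read_camera("side")
b=cv2.resize(b[190:310,260:420],(640,480),interpolation=cv2.INTER_CUBIC)
cv2.imwrite("pics/w3.png",cv2.resize(np.hstack([a,b]),(800,300))[:,:,::-1])
```

```text
0.061661720057036386 0.0 [0.49111781 0.02072195 0.02277187]
```

View pics/w3.png

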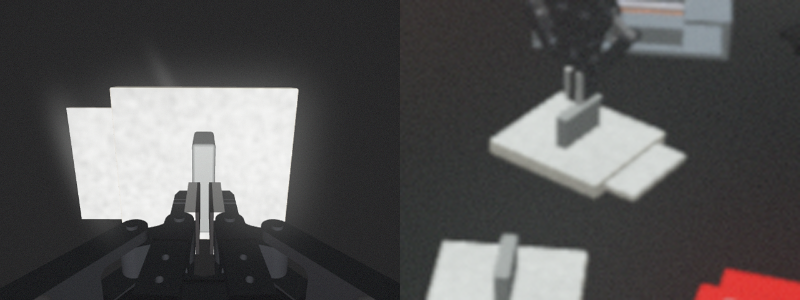

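Run:
```python
from h import *
np.set_printoptions(precision=3,suppress=True)
C=cam("side");a=np.radians(-19.4);R=np.array([[np.cos(a),-np.sin(a),0],[np.sin(a),np.cos(a),0],[0,0,1]])
P=np.array([[0,0,0.0228],[0,.03,.052],[0,-.03,.052],[0,-.03,.016],[-.065,.06,.016],[-.065,-.06,.016],[.065,.06,.016]])@R.T+[.4911,.0207,0]
uv=proj(C,P);print(np.c_[uv,400+(uv[:,0]-260)*2.5,(uv[:,1]-190)*2.5])
s=read_state();W=cam("wrist",s);q=proj(W,P);print(np.c_[q,q*.625])
```

```text
[[331.269 241.614 578.173 129.034]
 [324.293 236.809 560.733 117.024]
 [338.523 226.781 596.308  91.951]
 [338.147 238.841 595.369 122.103]
 [338.374 263.714 595.935 184.285]
 [365.951 242.298 664.878 130.746]
 [296.121 245.491 490.302 138.728]]
[[327.325 276.592 204.578 172.87 ]
 [327.408 229.292 204.63  143.307]
 [327.504 372.26  204.69  232.662]
 [327.344 329.031 204.59  205.645]
 [175.082 139.719 109.426  87.325]
 [199.093 382.463 124.433 239.04 ]
 [479.281 139.384 299.551  87.115]]
```

Run:
```python
from h import *
b=vision.read_camera("side")[170:280,280:390]
t=vision.read_camera("top")[190:300,280:390]
cv2.imwrite("pics/s4.png",np.hstack([cv2.resize(x,(400,400),interpolation=cv2.INTER_CUBIC) for x in (b,t)])[:,:,::-1])
```

```text
(no output)
```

View pics/s4.png

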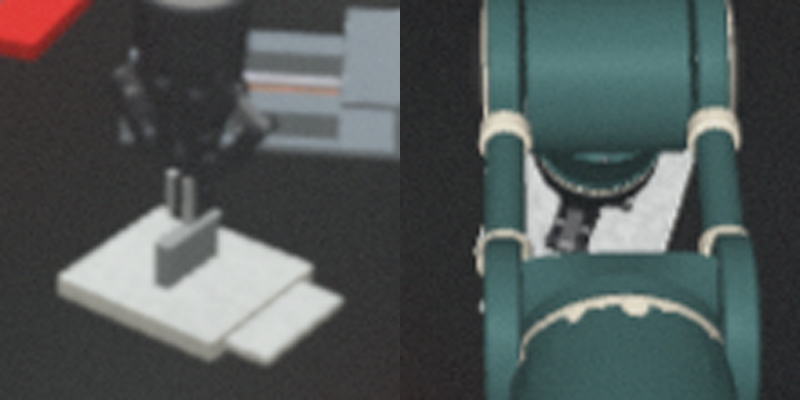

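The side crop shows the closed fingertips ending at about (329,230) full-frame. That is at the rib's top edge, about 30 mm above the reported TCP, so the fingers closed just over the rib. I reopen, go lower in steps and watch the force.

Request:
{"api": "jog_arm", "payload": {"turn": [[0,0,0],[0,0,0],[0,0,0],[0,0,0],[0,0,0],[0,0,0],[0,0,0],[0,0,0],[0,0,0],[0,0,0],[0,0,0],[0,0,0]], "delta_pos": [[0,0,0],[0,0,0],[0,0,0],[0,0,0],[0,0,0],[0,0,0],[0,0,0.005],[0,0,0.005],[0,0,0.005],[0,0,0.005],[0,0,0],[0,0,0]], "gripper": [0.06,0.06,0.06,0.06,0.06,0.06,0.06,0.06,0.06,0.06,0.06,0.06]}}

```text
time: 6.9
tool_pos: [0.4904, 0.0207, 0.002]
tcp_rot: [-2.564, -1.814, 0.002]
wrist_force: [0.3, -0.9, -0.5]
width: 0.702
grip_force: 0.0
```

No contact at TCP z = 2 mm over a 16 mm thick panel, which confirms the real fingertips sit about 30 mm behind the reported TCP. Going 6 mm lower, then closing.

Request:
{"api": "jog_arm", "payload": {"turn": [[0,0,0],[0,0,0],[0,0,0],[0,0,0],[0,0,0],[0,0,0],[0,0,0],[0,0,0],[0,0,0],[0,0,0],[0,0,0]], "delta_pos": [[0,0,0.003],[0,0,0.003],[0,0,0],[0,0,0],[0,0,0],[0,0,0],[0,0,0],[0,0,0],[0,0,0],[0,0,0],[0,0,0]], "gripper": [0.06,0.06,0.06,0.002,0.002,0.002,0.002,0.002,0.002,0.002,0.002], "grip_force": 70}}

```text
time: 7.82
tool_pos: [0.4917, 0.0207, -0.0028]
tcp_rot: [2.564, 1.814, 0.001]
wrist_force: [0.7, 0.1, 3.6]
width: 0.144
grip_force: 70.7
```

The gripper holds the rib at 70 N with a sensible width. Lifting, yawing to the trough, moving across, then tilting the tongue down.

Request:
{"api": "jog_arm", "payload": {"turn": [[0,0,0],[0,0,0],[0,0,0],[0,0,0],[0,0,0],[0,0,0],[0,0,-0.09],[0,0,-0.09],[0,0,-0.09],[0,0,-0.09],[0,0,-0.09],[0,0,-0.09],[0,0,0],[0,0,0]], "delta_pos": [[0,0,-0.01],[0,0,-0.025],[0,0,-0.03],[0,0,-0.03],[0,0,-0.025],[0,0,-0.015],[0,0,0],[0,0,0],[0,0,0],[0,0,0],[0,0,0],[0,0,0],[0,0,0],[0,0,0]], "gripper": [0.002,0.002,0.002,0.002,0.002,0.002,0.002,0.002,0.002,0.002,0.002,0.002,0.002,0.002]}}

```text
time: 8.98
tool_pos: [0.4905, 0.0207, 0.1316]
tcp_rot: [-1.99, -2.43, 0.001]
wrist_force: [-0.4, -0.0, -2.5]
width: 0.149
grip_force: 70.1
```

Request:
{"api": "jog_arm", "payload": {"turn": [[0,0,0],[0,0,0],[0,0,0],[0,0,0],[0,0,0],[0,0,0],[0,0,0],[0,0,0],[0,0,0],[0,0,0],[-0.066,0,0],[-0.066,0,0],[-0.065,0,0],[-0.065,0,0],[0,0,0],[0,0,0]], "delta_pos": [[-0.02,0.001,0],[-0.03,0.0013,0],[-0.03,0.0013,0],[-0.03,0.0013,0],[-0.03,0.0013,0],[-0.03,0.0013,0],[-0.03,0.0013,0],[-0.03,0.0013,0],[-0.03,0.0013,0],[-0.02,0.0011,0],[0,0,0],[0,0,0],[0,0,0],[0,0,0],[0,0,0],[0,0,0]], "gripper": [0.002,0.002,0.002,0.002,0.002,0.002,0.002,0.002,0.002,0.002,0.002,0.002,0.002,0.002,0.002,0.002]}}

```text
time: 10.32
tool_pos: [0.5576, -0.2512, 0.1311]
tcp_rot: [1.879, 2.292, 0.301]
wrist_force: [-0.3, 0.1, -1.0]
width: 0.139
grip_force: 70.1
```

```bash
cat > t.py <<'E'
from h import *
np.set_printoptions(precision=4,suppress=True)
a=np.radians(11.5);RT=Ro.from_euler("z",a).as_matrix();T0=np.array([.523,-.259,0])
def now():
    s=read_state();R=Ro.from_rotvec(s["tcp_rot"]).as_matrix()
    O=s["tool_pos"]+R@[0,0,-.0028]
    Rc=np.c_[R[:,1],R[:,0],-R[:,2]]   # cover axes: x=tool y,y=tool x,z=-tool z
    o=RT.T@(O-T0);r=RT.T@Rc;tip=o+r@[-.099,0,.007]
    print("t",round(s["time"],2),"O",o,"tip",tip,"tilt",np.arcsin(r[2,0]),"roll",r[2,1],"yaw",np.arctan2(r[1,0],r[0,0]),"F",s["wrist_force"],"w",s["width"],s["grip_force"])
    return s,R,o,r
def need(tgt): # O target in trough frame
    s,R,o,r=now();print("tool delta",R.T@RT@(np.array(tgt)-o))
E
python3 - <<'E'
from t import *
s,R,o,r=now();need([.0374,0,.0573])
a=vision.read_camera("top")[150:310,380:540];b=vision.read_camera("side")[110:250,270:430];w=vision.read_camera("wrist")
cv2.imwrite("pics/p5.png",np.hstack([cv2.resize(x,(400,400),interpolation=cv2.INTER_CUBIC) for x in (b,w)])[:,:,::-1])
E
```

```text
t 10.32 O [0.0348 0.0008 0.1338] tip [-0.0627  0.0011  0.1152] tilt 0.2594917013369023 roll 0.0016619509053903275 yaw -0.0037247544877697988 F [-0.2635  0.0935 -1.0366] w 0.13850518371616247 70.06474614143372
t 10.32 O [0.0348 0.0008 0.1338] tip [-0.0627  0.0011  0.1152] tilt 0.2594917013369023 roll 0.0016619509053903275 yaw -0.0037247544877697988 F [-0.2635  0.0935 -1.0366] w 0.13850518371616247 70.06474614143372
tool delta [-0.0009 -0.0171  0.0747]
```

View pics/p5.png

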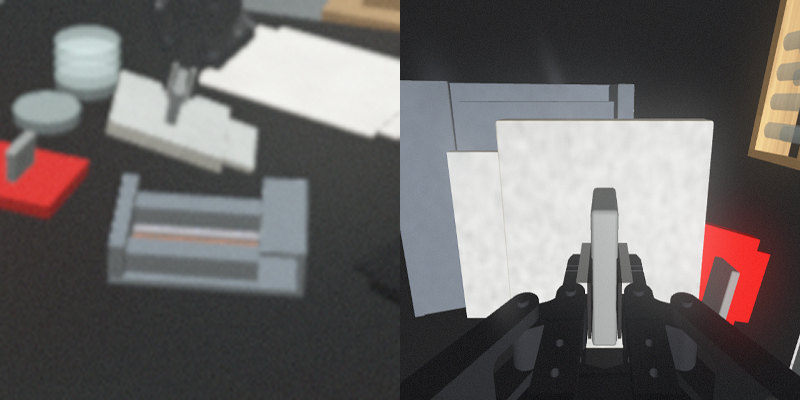

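The picture shows the cover held tongue-down over the trough, in line with it. I check the in-hand pose with the wrist pixels: panel corners at about (155,145) and (501,145), tongue corner at (75,182).

Run:
```python
from t import *
s=read_state();R=Ro.from_rotvec(s["tcp_rot"]).as_matrix()
Rc=np.c_[R[:,1],R[:,0],-R[:,2]];O=s["tool_pos"]+R@[0,0,-.0028]
P=np.array([[-.065,.06,.016],[.065,.06,.016],[-.099,.045,.010],[-.099,-.045,.010],[0,.03,.052]])
print(proj(cam("wrist",s),O+P@Rc.T))
```

```text
[[152.2638 144.1071]
 [503.5819 144.0691]
 [ 76.2609 182.0446]
 [109.2294 380.0838]
 [328.2631 251.4509]]
```

The in-hand pose matches within 3 px. Lowering to the pre-insert pose.

Request:
{"api": "jog_arm", "payload": {"turn": [[0,0,0],[0,0,0],[0,0,0],[0,0,0],[0,0,0],[0,0,0],[0,0,0]], "delta_pos": [[-0.0002,-0.0034,0.015],[-0.0002,-0.0034,0.015],[-0.0002,-0.0034,0.015],[-0.0002,-0.0034,0.015],[-0.0001,-0.0034,0.0147],[0,0,0],[0,0,0]], "gripper": [0.002,0.002,0.002,0.002,0.002,0.002,0.002]}}

```text
time: 11.05
tool_pos: [0.5622, -0.2506, 0.0543]
tcp_rot: [1.875, 2.295, 0.302]
wrist_force: [0.2, -0.2, -1.8]
width: 0.144
grip_force: 70.0
```

Run:
```python
from t import *
need([-.0026,0,.0466])
```

```text
t 11.05 O [0.0394 0.0004 0.057 ] tip [-0.0581  0.0003  0.0383] tilt 0.25999210414769547 roll 0.0017908129602701994 yaw 0.00017755005165099065 F [ 0.2096 -0.2234 -1.8365] w 0.14434672260796108 69.97806072235107
tool delta [-0.0004 -0.0433 -0.0007]
```

Sliding the tongue in along its own slope.

Request:
{"api": "jog_arm", "payload": {"turn": [[0,0,0],[0,0,0],[0,0,0],[0,0,0],[0,0,0],[0,0,0],[0,0,0]], "delta_pos": [[0,-0.007,-0.0002],[0,-0.007,-0.0002],[0,-0.007,-0.0002],[0,-0.007,-0.0001],[0,-0.007,0],[0,0,0],[0,0,0]], "gripper": [0.002,0.002,0.002,0.002,0.002,0.002,0.002]}}

```text
time: 11.63
tool_pos: [0.5282, -0.2585, 0.0468]
tcp_rot: [1.875, 2.291, 0.302]
wrist_force: [0.2, 0.5, -2.0]
width: 0.145
grip_force: 70.1
```

Run:
```python
from t import *
need([-.0026,0,.0466])
```

```text
t 11.63 O [ 0.0045 -0.0005  0.0495] tip [-0.0929 -0.0004  0.0306] tilt 0.26201612823485365 roll 0.00016345829131397815 yaw -0.0014572629091830133 F [ 0.223   0.4542 -2.014 ] w 0.14453019018238733 70.09537696838379
tool delta [ 0.0005 -0.0076  0.001 ]
```

Request:
{"api": "jog_arm", "payload": {"turn": [[0,0,0],[0,0,0],[0,0,0],[0,0,0],[0,0,0]], "delta_pos": [[0,-0.003,0],[0,-0.003,0.0005],[0,0,0],[0,0,0],[0,0,0]], "gripper": [0.002,0.002,0.002,0.002,0.002]}}

```text
time: 12.05
tool_pos: [0.5235, -0.2594, 0.0448]
tcp_rot: [1.873, 2.293, 0.302]
wrist_force: [0.4, 0.5, -2.5]
width: 0.148
grip_force: 70.1
```

Run:
```python
from t import *
now()
b=vision.read_camera("side")[110:250,270:430];w=vision.read_camera("wrist")
cv2.imwrite("pics/p6.png",np.hstack([cv2.resize(x,(400,400),interpolation=cv2.INTER_CUBIC) for x in (b,w)])[:,:,::-1])
```

```text
t 12.05 O [-0.0003 -0.0005  0.0475] tip [-0.0977 -0.0005  0.0286] tilt 0.26208967003791517 roll 4.239234975861317e-06 yaw -0.00022196004451964757 F [ 0.3569  0.499  -2.4865] w 0.1483684622985352 70.09387850761414
```

View pics/p6.png

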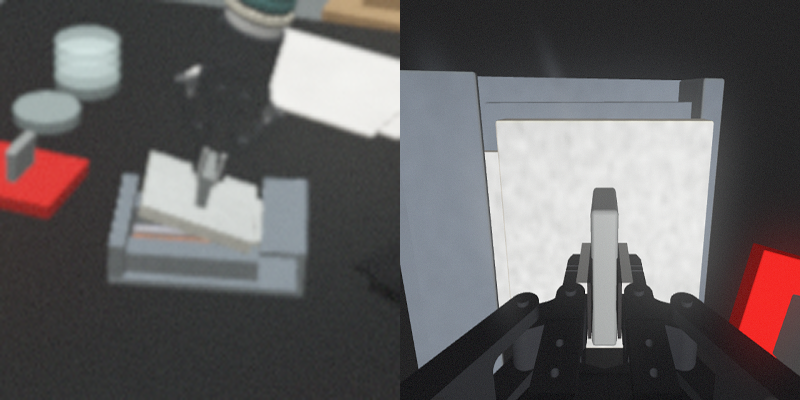

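The tongue is under the lip, with the panel edge just inside it and no contact force. Now lowering the kerb end to flat.

Request:
{"api": "jog_arm", "payload": {"turn": [[0.0437,0,0],[0.0437,0,0],[0.0437,0,0],[0.0437,0,0],[0.0437,0,0],[0.0437,0,0],[0,0,0],[0,0,0]], "delta_pos": [[0,-0.0008,0.003],[0,-0.0007,0.003],[0,-0.0005,0.003],[0,-0.0004,0.0031],[0,-0.0003,0.0031],[0,-0.0001,0.0031],[0,0,0],[0,0,0]], "gripper": [0.002,0.002,0.002,0.002,0.002,0.002,0.002,0.002]}}

```text
time: 12.82
tool_pos: [0.5242, -0.259, 0.026]
tcp_rot: [1.986, 2.434, 0.001]
wrist_force: [-0.8, -0.5, -2.1]
width: 0.142
grip_force: 70.1
```

Run:
```python
from t import *
need([0,0,.028])
```

```text
t 12.82 O [ 0.0011 -0.0002  0.0288] tip [-0.0979 -0.0003  0.0357] tilt 0.0006863652165308698 roll 0.0002884047037337562 yaw 0.0010895757045780445 F [-0.8325 -0.5357 -2.1267] w 0.142326866483612 70.0972044467926
tool delta [ 0.0002 -0.0011  0.0008]
```

Flat, and about 1 mm above the runners. Touching down, opening and retreating upward.

Request:
{"api": "jog_arm", "payload": {"turn": [[0,0,0],[0,0,0],[0,0,0],[0,0,0],[0,0,0],[0,0,0],[0,0,0],[0,0,0]], "delta_pos": [[0,-0.001,0.0008],[0,0,0],[0,0,0],[0,0,0],[0,0,0],[0,0,0],[0,0,0],[0,0,0]], "gripper": [0.002,0.002,0.04,0.04,0.04,0.04,0.04,0.04]}}

```text
time: 13.48
tool_pos: [0.5225, -0.2597, 0.0257]
tcp_rot: [1.988, 2.432, -0.0]
wrist_force: [0.1, -0.6, -0.3]
width: 0.468
grip_force: 0.0
```

Request:
{"api": "jog_arm", "payload": {"turn": [[0,0,0],[0,0,0],[0,0,0],[0,0,0],[0,0,0],[0,0,0],[0,0,0],[0,0,0],[0,0,0]], "delta_pos": [[0,0,-0.01],[0,0,-0.02],[0,0,-0.03],[0,0,-0.03],[0,0,-0.03],[0,0,-0.03],[0,0,-0.02],[0,0,0],[0,0,0]], "gripper": [0.04,0.04,0.04,0.04,0.04,0.04,0.04,0.04,0.04]}}

```text
time: 14.23
tool_pos: [0.5237, -0.2602, 0.1981]
tcp_rot: [1.985, 2.429, 0.001]
wrist_force: [-0.5, 0.6, -0.2]
width: 0.469
grip_force: 0.0
```

Run:
```python
from t import *
s=read_state();w=vision.read_camera("wrist");b=vision.read_camera("side")[110:250,270:430];C=cam("wrist",s)
print(s["time"],s["width"],s["grip_force"],s["wrist_force"])
P=np.array([[-.065,.06,.044],[.065,.06,.044],[.065,-.06,.044],[-.065,-.06,.044]])
print(proj(C,P@RT.T+T0))
g=cv2.cvtColor(w,cv2.COLOR_RGB2GRAY)
cv2.imwrite("pics/p7.png",np.hstack([cv2.resize(b,(320,280),interpolation=cv2.INTER_CUBIC),cv2.resize(w,(373,280))])[:,:,::-1])
for z in(200,):
    m=(g>160).astype(np.uint8);c=max(cv2.findContours(m[:330],cv2.RETR_EXTERNAL,cv2.CHAIN_APPROX_NONE)[0],key=cv2.contourArea);p=cv2.approxPolyDP(c,4,True)[:,0];print(np.c_[p,(ray(C,p,.044)-T0)@RT])
```

```text
14.2333 0.4689924184784754 0.0 [-0.5115  0.5914 -0.2307]
[[240.6321 126.3501]
 [411.6974 126.2817]
 [403.6338 273.818 ]
 [248.9084 274.0784]]
[[239.     127.      -0.0663   0.0595   0.044 ]
 [240.     146.      -0.0663   0.0454   0.044 ]
 [229.     146.      -0.0748   0.0454   0.044 ]
 [235.     249.      -0.0753  -0.0379   0.044 ]
 [237.     256.      -0.074   -0.044    0.044 ]
 [246.     256.      -0.0666  -0.044    0.044 ]
 [247.     274.      -0.0666  -0.0599   0.044 ]
 [401.     273.       0.0627  -0.0593   0.044 ]
 [403.     241.       0.063   -0.0312   0.044 ]
 [412.     244.       0.0706  -0.0338   0.044 ]
 [403.     239.       0.0629  -0.0294   0.044 ]
 [404.     217.       0.0628  -0.0109   0.044 ]
 [409.     217.       0.0668  -0.0109   0.044 ]
 [405.     198.       0.0628   0.0047   0.044 ]
 [410.     201.       0.0669   0.0022   0.044 ]
 [406.     190.       0.0632   0.0111   0.044 ]
 [411.     188.       0.0671   0.0127   0.044 ]
 [406.     176.       0.0627   0.0222   0.044 ]
 [408.     168.       0.0639   0.0285   0.044 ]
 [411.     176.       0.0666   0.0222   0.044 ]
 [412.     161.       0.0667   0.0339   0.044 ]
 [407.     167.       0.0631   0.0292   0.044 ]
 [408.     127.       0.0622   0.0595   0.044 ]]
```

View pics/p7.png

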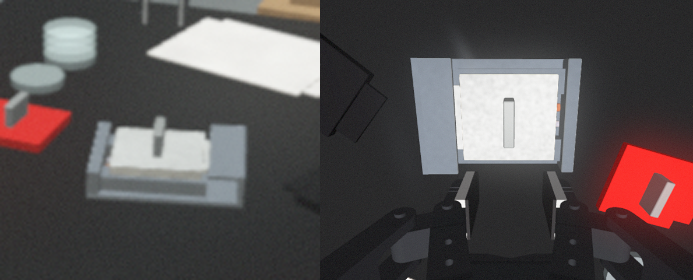

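The cover lies flat between lip and kerb, about 2 mm off centre lengthwise and square to the trough, and the gripper is clear. Handing in.

```bash
python3 -c "
from workcell import ticket
print(ticket.finish_job())"
```

```text
the job is handed in; nothing more can be done
None
```

The tongued cover is on the trough, flat and square, about 2 mm off centre lengthwise with its tongue under the lip; I let go only once it was flat, never touched the plain panel, and handed in at about 14 s, though no verdict came back.

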